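# Seat the proud tube in the block heater and press start

### The job

Five tubes of medium are to be warmed in the block heater, but one was left standing proud of the others: press it gently straight down with the closed fingertips until it is fully home, level with its neighbours. Only then press the wide start key at the right-hand end of the heater's front panel gently all the way down, and withdraw so that it springs back. Do not grip or lift anything, and leave the other tubes, the small round keys and the things standing about untouched.

Things in the scene. Friction and masses are not known exactly. Their poses are not given: they have to be found in the camera images.
- heater: Block heater fixed on the bench: white housing 230 mm deep (its x), 210 mm wide (its y), with an aluminium block in the top whose upper face is 92 mm above the bench. Origin at the centre of its underside on the bench; its x axis points from its key panel (front, towards the robot) to its back, y to its left, z up. The block has six bores in two rows of three (row pitch 54 mm, pitch in a row 52 mm); five hold tubes, the right-hand bore of the back row is empty.
- proud_cap (a point): Centre of the flat top of the screw cap (32 mm across) of the tube that stands proud, at its present height. The tube is a 50 ml conical tube 112 mm long; fully home, this point is 142 mm above the bench, like the cap tops of the other four tubes. Neighbouring cap rims are about 20 mm away.
- proud (a joint): How far the proud tube stands above its seat, in m: 0 fully home, 0.012 to 0.020 at the start. It slides straight down in its bore against about 4 N of steady friction, stays where it is left, and stops hard at 0.
- tube_b_cap (a point): Centre of the top of the cap of one of the four tubes that are already home (same tube, cap top 142 mm above the bench). Not to be touched.
- tube_b_tube: That tube itself; origin at its conical tip, on its axis.
- tube_c_cap (a point): Centre of the top of the cap of one of the four tubes that are already home (same tube, cap top 142 mm above the bench). Not to be touched.
- tube_c_tube: That tube itself; origin at its conical tip, on its axis.
- tube_d_cap (a point): Centre of the top of the cap of one of the four tubes that are already home (same tube, cap top 142 mm above the bench). Not to be touched.
- tube_d_tube: That tube itself; origin at its conical tip, on its axis.
- tube_e_cap (a point): Centre of the top of the cap of one of the four tubes that are already home (same tube, cap top 142 mm above the bench). Not to be touched.
- tube_e_tube: That tube itself; origin at its conical tip, on its axis.
- start_key_top (a point): Centre of the top face of the start key: the one wide rectangular key (40 mm along the heater's y, 24 mm along the slope), at the right-hand end of the front panel. Its top stands 9 mm above the panel, about 78 mm above the bench; the panel and the key's face slope up towards the heater's back at 15 degrees. The nearest tube is about 70 mm behind it and higher.
- start_key (a joint): Travel of the start key in m: 0 up, 0.004 fully down. It moves square to the sloped panel on a spring: 1 N to start, 5 N fully down, then a hard stop; it comes back by itself.
- up_key (a joint): Travel in m of the upper (farther) of the two small round setting keys, 14 mm across, near the middle of the panel, 68 mm left of the start key's centre. Not to be pressed. 0 is up, 0.004 down.
- down_key (a joint): Travel in m of the lower (nearer) small round setting key. Not to be pressed. 0 is up, 0.004 down.
- proud_tube: The proud tube itself; origin at its conical tip, on its axis.
- bottle: Loose reagent bottle with screw cap, 68 mm across, 152 mm tall, standing to the right of the heater; origin at the centre of its underside. Leave it alone.
- flask: Loose small culture flask lying to the left of the heater, 50 x 102 x 32 mm; origin at the centre of its underside. Leave it alone.
- plate: Loose six-well plate with lid, 85 x 127 x 20 mm, lying to the right and in front of the heater; origin at the centre of its underside. Leave it alone.
- marker: Loose marker pen, 135 mm long and 16 mm thick, lying near the front edge of the bench, to the left of the heater; origin at its underside. Leave it alone.

How it is judged:
On the way, in this order (a step that is already met when the one before it is completed fails the run):
1. the proud tube is pressed fully home (value of joint proud below 0.002 m), for 0.2 s.
2. the start key is pressed down (value of joint start_key above 0.003 m), for 0.05 s.
At the end, for the whole second after the job is handed in: The tube that stood proud is home to within 2 mm, the start key has been pressed afterwards (at least 3 of its 4 mm) and is up again to within 1 mm, the other four tubes are as they were (2 mm), and bottle, flask, plate and pen are within 15 mm of where they lay (value of joint proud below 0.002 m and value of joint start_key below 0.001 m and distance of each of tube_b_cap, tube_c_cap, tube_d_cap, tube_e_cap from where it was at the start of the episode below 0.002 m and distance of each of bottle, flask, plate, marker from where it was at the start of the episode below 0.015 m); the robot touches nothing.
It fails at once if the start key is pressed while the proud tube is not yet home (value of joint start_key above 0.002 m and value of joint proud above 0.003 m).
It fails at once if the proud tube is gripped (fingers down beside its cap) or lifted, or the tube or the heater with its keys is pressed roughly (more than 40 N) (value of joint proud above 0.024 m or (contact force between the fingers and proud_tube above 1 N and z of the grasp point in the frame of proud_cap below 0.004 m) or contact force between any of the fingers, the arm and proud_tube above 40 N or contact force between any of the fingers, the arm and heater above 40 N).
It fails at once if a small round setting key is pressed (value of joint any of up_key, down_key above 0.0015 m).
It fails at once if a tube that is already home is touched (contact force between any of the fingers, the arm and tube_b_tube above 1 N or contact force between any of the fingers, the arm and tube_c_tube above 1 N or contact force between any of the fingers, the arm and tube_d_tube above 1 N or contact force between any of the fingers, the arm and tube_e_tube above 1 N).
It fails at once if a thing near the heater is moved more than 15 mm (distance of any of bottle, flask, plate, marker from where it was at the start of the episode above 0.015 m).
It also fails if it takes over 35 s, if anything falls off the work surface, if the arm or the gripper's body presses on something with over 40 N, if the wrist force passes 120 N, or if a joint passes its speed limit or range.

### The arm

A 6-joint arm with a two-finger parallel gripper is mounted at the origin on a cart in front of the work surface, level with it; the furniture and walls round the work are solid. World frame = base frame: x ahead of the robot, y to its left, z up, the work surface at z = 0. Lengths are in m, angles in rad, forces in N, time in s.
With the tool pointing down it reaches from about 0.35 to 0.85 m from the base axis. Payload 8.1 kg.
Tool frame: the origin (TCP) lies at the centre of the arm's flange, where the gripper is bolted on; the fingertips stand 186 mm ahead of it and the grasp point (between the pads) lies 167 mm ahead of it (robot.grasp_offset is the distance from the TCP to the grasp point, in m); z points along the fingers, y is the line along which they close (so a half turn about z gives the same grasp; the last joint's range is limited). The gripper opens to 93 mm and grips with 3 to 60 N. Pads are 15 mm wide; open, the fingers measure 128 mm over their backs; the gripper's body (75 mm by 188 mm) begins 65 mm behind the grasp point.
Start: joints at [1.061, 0.13, 1.488, -0, 1.523, -0.085], TCP at [0.247, 0.547, 0.405] pointing down, gripper open.
Joint ranges: [-2.96, 2.96], [-0.89, 2.26], [0.02, 2.5], [-1.34, 4.48], [0, 2.73], [-2.66, 2.66]. Speed limits (rad/s): [2.39, 2.39, 2.79, 3.14, 3.14, 3.14].

### API

Orientations are given as a rotation vector (axis times angle).
In Python, from plant import robot gives the robot as it stands.
- The arm moves only by the tool drive_tool, never from a script. Its argument "moves" is one flat list of numbers, 7 for each row, row after row: the finger opening in mm, from 0 to 93, then the shift along the tool's x, y, z in mm, then the turn, a rotation vector about the tool's x, y, z in degrees. A call has 1 to 8 rows; each row shifts and turns the commanded pose from where the row before left it, along the tool's axes as they then stand; what a row does not reach is not made up. A row lasts 1/10 s, in which the tool goes at most 50 mm and 8.59 degrees, less where a joint would pass 70% of its speed; a pose out of reach is approached as far as the arm can. A call is refused whole if a number of a shift passes 50 or a number of a turn 8.59, either way. A call with a gripper value outside its range is refused whole. The fingers move at their own pace and stop on an object; "grip_force" is the grip in N (left out, the last holds). Time passes only in rows, so rows that do not move let the fingers close. It gives the time, the measured TCP pose, the force, the opening and the grip force at its end, in the units of the state.
- robot.read_state(): the state, without advancing time (a new reading comes with each control period).
- robot.read_camera(name): name is "scene" or "top" or "wrist"; returns a dict with "color" (384x512x3 uint8, red, green, blue), "depth" (384x512 float32, m along the optical axis (not along the pixel's ray), 0 where there is no reading), "mtx" (3x3 intrinsics, pixels), "R" (3x3) and "t" (3): a world point X has camera coordinates R X + t. Camera axes: x right, y down, z forward; pixel columns grow to the right and rows downward; lengths in m; the calibration is good to about 2 mm. A picture is of the moment at which its call begins.
- robot.close_job(): hands the job in; it is judged then, once.
The state is a dict: "t": time; "q": joint angles; "dq": joint speeds; "joint_torque": joint torques, N m; "tool_pos": TCP position; "orientation": TCP orientation; "force": force on the tool from outside, world axes, zero at the start; "wrist_torque": the same for the moment, N m; "opening": finger opening in m; "gripper_force": force on a finger pad.
Only numpy, scipy, OpenCV 4.12 (cv2) and the standard library are available. Lean on these libraries where they do the work, as an engineer would, in place of code of your own. Each camera call takes 0.05 s, during which the arm holds its last target. There are 200 camera calls.

## Working session

There is one attempt and no reset: what is moved stays moved. The work goes in short steps, Python scripts to look and compute and a tool call to move; the robot and the scene stay as the last step left them, time stands still between calls to the robot, and variables do not carry over. Pictures are saved under pics/ and viewed, at most 10 in all, crops included, and the job is handed in when it is done.

Besides the shell and the picture viewer there is one more tool, called after "Request:" as name(argument=value, ...) on one line, values as JSON. drive_tool: Moves the arm, as the interface text tells. Its arguments: {"type":"object","properties":{"moves":{"type":"array","items":{"type":"number"}},"grip_force":{"type":"number"}},"required":["moves"]}

```bash
mkdir -p pics
cat > h.py <<'E'
import numpy as np,cv2
from plant import robot
def cloud(c):
    d=c["depth"];v,u=np.indices(d.shape);K=c["mtx"]
    P=np.stack([(u-K[0,2])/K[0,0]*d,(v-K[1,2])/K[1,1]*d,d],-1)
    W=(P-c["t"])@c["R"]; W[d==0]=np.nan
    return W
E
python3 - <<'E'
from h import *
s=robot.read_state();print(s)
for n in("top","scene"):
    c=robot.read_camera(n);np.savez(n+".npz",**c);cv2.imwrite(f"pics/{n}1.png",c["color"][...,::-1]);print(n,-c["R"].T@c["t"])
E
```

```text
{'t': 0.0, 'q': array([ 1.06056762e+00,  1.31140511e-01,  1.48926961e+00,  1.23757927e-05,
        1.52298925e+00, -8.54270396e-02]), 'dq': array([ 0.00125938,  0.00182768,  0.00050887, -0.00024221,  0.00124642,
       -0.00120581]), 'joint_torque': array([-1.83708202e-03, -5.59809959e+01, -4.91773939e+01,  7.66518968e-02,
        3.49055976e-02, -1.60536720e-04]), 'tool_pos': array([0.24716517, 0.5464772 , 0.40370479]), 'orientation': array([-6.62157366e-01, -3.07046244e+00,  2.70688840e-03]), 'force': array([-0.00600698,  0.03174899,  0.40981429]), 'wrist_torque': array([-0.0038385 ,  0.05970858, -0.02036104]), 'gripper_force': 0.0, 'opening': 0.09296774911821877}
top [0.2703345  0.01386859 1.24041698]
scene [-0.15330561 -0.48133836  0.95942953]
```

View pics/top1.png

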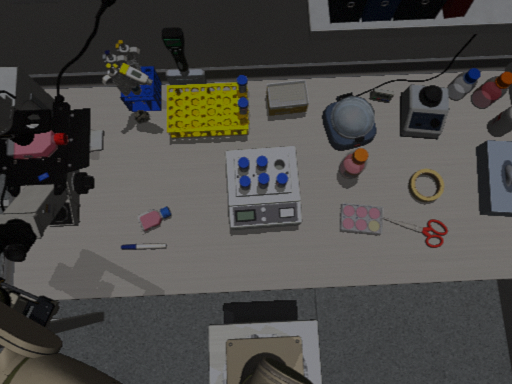

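View pics/scene1.png

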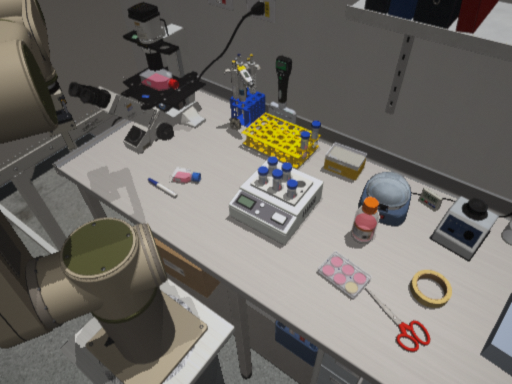

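The top view shows the heater at about (264,187). The caps are at (244,163), (262,162), (245,182), (264,180) and (282,179), and the wide start key is at (287,212).

Run:
```python
from h import *
from scipy import ndimage as nd
for n in("top","scene"):
    c=np.load(n+".npz");W=cloud(c);hsv=cv2.cvtColor(c["color"],cv2.COLOR_RGB2HSV)
    m=(hsv[...,0]>105)&(hsv[...,0]<130)&(hsv[...,1]>150)&(W[...,2]>.11)&(W[...,2]<.2)&(W[...,0]<.75)
    L,k=nd.label(m)
    for i in range(1,k+1):
        q=W[L==i]
        if len(q)<8: continue
        zt=np.percentile(q[:,2],70);t=q[q[:,2]>zt-.006]
        v,u=np.nonzero(L==i)
        print(n,len(q),u.mean().round(1),v.mean().round(1),np.median(t,0).round(4),((t.max(0)+t.min(0))/2).round(4),np.ptp(t,axis=0).round(3))
c=np.load("top.npz");W=cloud(c);print(c["mtx"])
for u,v in [(287,212),(280,212),(294,212),(287,208),(287,216),(265,212),(228,150),(297,148),(300,222),(230,227)]:print(u,v,W[v,u].round(4))
im=c["color"][140:235,215:310,::-1];im=cv2.resize(im,None,fx=6,fy=6,interpolation=cv2.INTER_CUBIC);cv2.imwrite("pics/topcrop.png",im)
```

```text
top 87 261.5 161.0 [ 0.5955 -0.0197  0.1418] [ 0.5958 -0.0189  0.1427] [0.029 0.026 0.011]
top 86 243.3 162.4 [0.5944 0.0327 0.1418] [0.5944 0.0318 0.1419] [0.03  0.026 0.01 ]
top 75 42.8 176.2 [0.5649 0.5627 0.1918] [0.5663 0.5658 0.1919] [0.026 0.03  0.009]
top 93 263.3 178.2 [ 0.5424 -0.0207  0.1565] [ 0.5424 -0.0214  0.1584] [0.03  0.025 0.012]
top 89 281.6 178.2 [ 0.5436 -0.0729  0.1418] [ 0.544  -0.0732  0.1426] [0.03  0.028 0.009]
top 92 244.5 181.1 [0.5399 0.0302 0.1422] [0.5405 0.0311 0.1425] [0.03  0.025 0.009]
scene 18 144.8 96.2 [0.5674 0.5659 0.192 ] [0.568  0.5694 0.1916] [0.022 0.032 0.007]
scene 43 272.3 159.6 [0.5964 0.0324 0.1423] [0.5956 0.0332 0.142 ] [0.03  0.029 0.006]
scene 50 286.5 166.0 [ 0.5973 -0.0187  0.1416] [ 0.596  -0.0182  0.142 ] [0.033 0.028 0.007]
scene 49 262.9 169.8 [0.5413 0.0305 0.1416] [0.5419 0.0304 0.1408] [0.027 0.028 0.008]
scene 54 277.0 172.8 [ 0.5422 -0.0209  0.1569] [ 0.5423 -0.0201  0.1568] [0.027 0.03  0.005]
scene 56 291.8 183.1 [ 0.5448 -0.0721  0.1417] [ 0.5445 -0.0721  0.1416] [0.029 0.03  0.006]
[[407.49015821   0.         256.11956829]
 [  0.         407.49015821 193.59279915]
 [  0.           0.           1.        ]]
287 212 [ 0.4584 -0.087   0.0764]
280 212 [ 0.4594 -0.0668  0.0759]
294 212 [ 0.4582 -0.1077  0.0714]
287 208 [ 0.4698 -0.0876  0.0778]
287 216 [ 0.4472 -0.0866  0.0729]
265 212 [ 0.4623 -0.0236  0.0703]
228 150 [6.787e-01 8.170e-02 3.000e-04]
297 148 [ 0.676  -0.1384 -0.0015]
300 222 [ 0.4301 -0.1248  0.0577]
230 227 [ 0.4328  0.0836 -0.004 ]
```

View pics/topcrop.png

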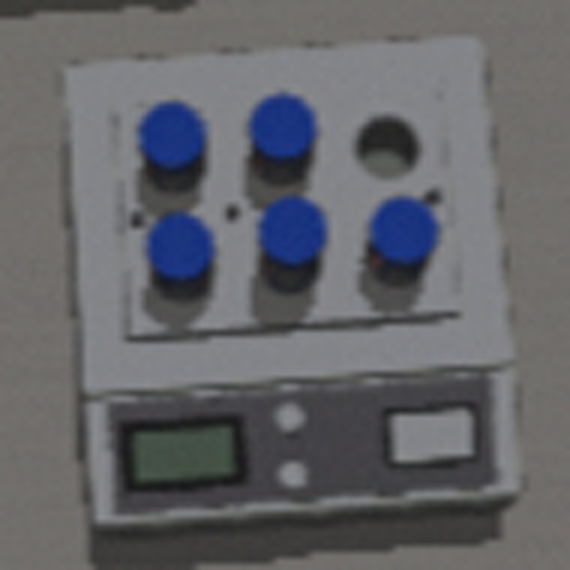

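The proud cap is the middle one of the front row, at (0.542,-0.0205,0.157), so it stands 15 mm proud. The heater yaw is about 2.2°. The start key is at (0.457,-0.087,0.077). First I close the fingers and line the tool up with the heater.

Request:
drive_tool(moves=[0,0,0,0,0,0,-6.6,0,0,0,0,0,0,-6.7,0,0,0,0,0,0,-6.6,0,0,0,0,0,0,-6.7,0,0,-20,0,0,0,0,0,-20,-40,0,0,0,0,0,-20,-40,0,0,0,0,0,-20,-40,0,0,0,0], grip_force=10)

```text
t: 0.9
tool_pos: [0.3129, 0.4078, 0.4041]
orientation: [0.064, -3.14, 0.001]
force: [0.6, 0.2, 0.4]
opening: 0.0335
gripper_force: 0.0
```

Request:
drive_tool(moves=[0,-20,-40,0,0,0,0,0,-20,-40,0,0,0,0,0,-20,-40,0,0,0,0,0,-20,-40,0,0,0,0,0,-20,-40,0,0,0,0,0,-20,-40,0,0,0,0,0,-20,-40,0,0,0,0,0,-20,-40,0,0,0,0])

```text
t: 1.7
tool_pos: [0.4856, 0.0939, 0.4045]
orientation: [0.062, -3.141, -0.0]
force: [-0.2, 0.3, 0.7]
opening: 0.0004
gripper_force: 0.0
```

```bash
cat >> h.py <<'E'
from scipy.spatial.transform import Rotation as Ro
def rel(p,tip=.186):
    s=robot.read_state();R=Ro.from_rotvec(s["orientation"]).as_matrix()
    print("t",s["t"],"tip",(s["tool_pos"]+R[:,2]*tip).round(4),"open",s["opening"],"F",s["force"].round(2));print(R.round(3))
    print("to go mm",((np.array(p)-s["tool_pos"]-R[:,2]*tip)@R*1000).round(1))
E
python3 -c "
from h import *
rel((.5424,-.0205,.157))"
```

```text
t 1.7 tip [0.4856 0.0939 0.2185] open 0.000422857850498132 F [-0.23  0.27  0.71]
[[-0.999 -0.039 -0.   ]
 [-0.039  0.999  0.   ]
 [ 0.     0.    -1.   ]]
to go mm [ -52.3 -116.6   61.5]
```

Request:
drive_tool(moves=[0,-15,-35,0,0,0,0,0,-15,-35,0,0,0,0,0,-15,-25,10,0,0,0,0,-5,-12,15,0,0,0,0,0,0,15,0,0,0,0,0,0,0,0,0,0,0,0,0,0,0,0,0])

```text
t: 2.4
tool_pos: [0.5387, -0.0079, 0.3638]
orientation: [0.064, -3.139, -0.001]
force: [-0.3, 0.7, 0.4]
opening: 0.0006
gripper_force: 0.0
```

Run:
```python
from h import *
rel((.5424,-.0205,.157))
for n in("top","wrist"):
    c=robot.read_camera(n);im=c["color"][...,::-1]
    if n=="top": im=cv2.resize(im[120:240,200:320],None,fx=5,fy=5,interpolation=cv2.INTER_CUBIC)
    cv2.imwrite(f"pics/{n}2.png",im)
```

```text
t 2.4 tip [ 0.5383 -0.0078  0.1778] open 0.000553436204013282 F [-0.3   0.67  0.38]
[[-0.999 -0.041 -0.002]
 [-0.041  0.999  0.001]
 [ 0.002  0.001 -1.   ]]
to go mm [ -3.7 -12.9  20.8]
```

View pics/wrist2.png

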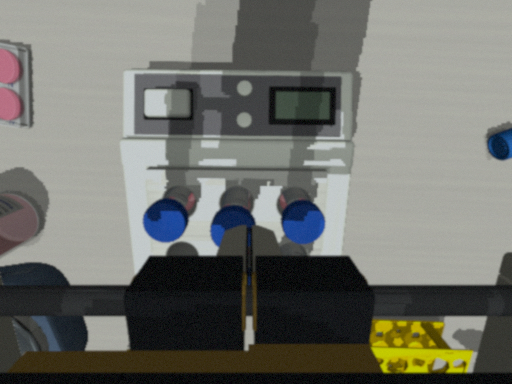

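The wrist view shows the closed tips near (250,235), about 13 mm to the +y side of the middle cap at (233,225). That agrees with the calculated offset, so I centre on the cap and come down.

Request:
drive_tool(moves=[0,-4,-13,0,0,0,0,0,0,0,5,0,0,0,0,0,0,5,0,0,0,0,0,0,3,0,0,0,0,0,0,0,0,0,0,0,0,0,0,0,0,0])

```text
t: 3.1
tool_pos: [0.5438, -0.022, 0.3515]
orientation: [0.062, -3.14, -0.0]
force: [-0.8, -0.3, 1.0]
opening: 0.0005
gripper_force: 0.0
```

```bash
python3 -c "
from h import *
rel((.5424,-.0205,.142))"
```

```text
t 3.1 tip [ 0.5437 -0.0219  0.1655] open 0.0005395045431394479 F [-0.83 -0.27  1.02]
[[-0.999 -0.04  -0.001]
 [-0.04   0.999  0.   ]
 [ 0.     0.    -1.   ]]
to go mm [ 1.3  1.5 23.5]
```

Request:
drive_tool(moves=[0,1,1,2,0,0,0,0,0,0,2,0,0,0,0,0,0,2,0,0,0,0,0,0,2,0,0,0,0,0,0,2,0,0,0,0,0,0,2,0,0,0,0,0,0,1,0,0,0,0,0,0,0,0,0,0])

```text
t: 3.9
tool_pos: [0.5429, -0.0211, 0.3387]
orientation: [0.062, -3.141, 0.0]
force: [-0.9, 0.1, 1.5]
opening: 0.0006
gripper_force: 0.8
```

Request:
drive_tool(moves=[0,0,0,1.5,0,0,0,0,0,0,1.5,0,0,0,0,0,0,1.5,0,0,0,0,0,0,1.5,0,0,0,0,0,0,0,0,0,0])

```text
t: 4.4
tool_pos: [0.5429, -0.0211, 0.3324]
orientation: [0.062, -3.141, -0.0]
force: [-0.1, -0.2, 0.6]
opening: 0.0008
gripper_force: 0.4
```

Request:
drive_tool(moves=[0,0,0,1,0,0,0,0,0,0,1,0,0,0,0,0,0,1,0,0,0,0])

```text
invalid input at $.moves: expected a multiple of 7 numbers
```

Request:
drive_tool(moves=[0,0,0,1,0,0,0,0,0,0,0.5,0,0,0,0])

```text
invalid input at $.moves: expected a multiple of 7 numbers
```

Run:
```python
from h import *
rel((.5424,-.0205,.142))
c=robot.read_camera("scene");cv2.imwrite("pics/scene3.png",cv2.resize(c["color"][120:240,200:340,::-1],None,fx=5,fy=5,interpolation=cv2.INTER_CUBIC))
```

```text
t 4.4 tip [ 0.5429 -0.0211  0.1464] open 0.0007613529685405998 F [-0.07 -0.16  0.64]
[[-0.999 -0.039 -0.   ]
 [-0.039  0.999  0.   ]
 [ 0.     0.    -1.   ]]
to go mm [0.4 0.6 4.4]
```

View pics/scene3.png

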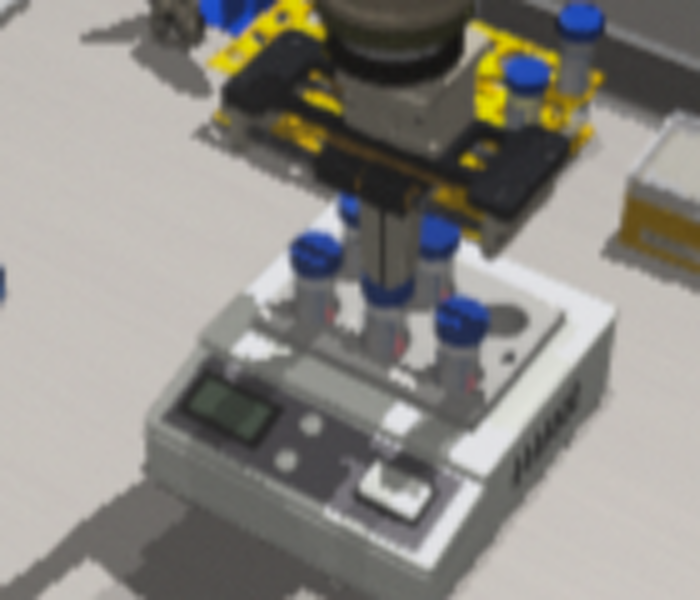

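The fingertips sit squarely on the middle cap at (387,285), and the tube is moving down with nothing else touched. I continue with the rows written correctly.

Request:
drive_tool(moves=[0,0,0,1,0,0,0,0,0,0,1,0,0,0,0,0,0,1,0,0,0])

```text
t: 4.75
tool_pos: [0.5429, -0.0211, 0.3298]
orientation: [-0.062, 3.141, -0.0]
force: [-1.8, 0.9, 3.7]
opening: 0.0006
gripper_force: 1.8
```

Request:
drive_tool(moves=[0,0,0,1,0,0,0,0,0,0,0.5,0,0,0])

```text
t: 4.95
tool_pos: [0.543, -0.0211, 0.3284]
orientation: [-0.062, 3.141, -0.0]
force: [-2.4, 1.3, 7.9]
opening: 0.0004
gripper_force: 3.7
```

Request:
drive_tool(moves=[0,0,0,0.5,0,0,0,0,0,0,0,0,0,0])

```text
t: 5.15
tool_pos: [0.543, -0.0211, 0.3284]
orientation: [-0.062, 3.141, -0.0]
force: [-3.1, 0.7, 8.1]
opening: 0.0006
gripper_force: 3.9
```

Request:
drive_tool(moves=[0,0,0,0.4,0,0,0,0,0,0,0,0,0,0])

```text
t: 5.35
tool_pos: [0.543, -0.0211, 0.3284]
orientation: [-0.062, 3.14, -0.0]
force: [-4.3, 0.1, 10.0]
opening: 0.0005
gripper_force: 5.1
```

The tube has reached its hard stop: the tip no longer descends while the force rises. Now up, over to the key, and tilt by 15°.

Request:
drive_tool(moves=[0,0,0,-5,0,0,0,0,0,0,-20,0,0,0,0,0,0,-30,0,0,0,0,35,-15,0,0,0,0,0,35,-16,0,0,0,0,0,35,-16,0,0,0,0,0,31,-16,0,0,0,0,0,0,0,0,0,0,0])

```text
t: 6.15
tool_pos: [0.4071, -0.0906, 0.3819]
orientation: [0.059, -3.14, 0.001]
force: [0.7, -0.2, -0.7]
opening: 0.0005
gripper_force: 0.0
```

Request:
drive_tool(moves=[0,0,0,0,0,-5,0,0,0,0,0,0,-5,0,0,0,0,0,0,-5,0,0,0,0,0,0,0,0,0,0,0,0,0,0,0])

```text
t: 6.65
tool_pos: [0.4094, -0.0894, 0.3824]
orientation: [-0.056, 2.881, 0.007]
force: [-0.4, -0.7, -0.7]
opening: 0.0003
gripper_force: 0.0
```

Run:
```python
from h import *
from scipy import ndimage as nd
rel((.457,-.087,.077))
c=robot.read_camera("scene");W=cloud(c)
hsv=cv2.cvtColor(c["color"],cv2.COLOR_RGB2HSV)
for n in("scene","top"):
    c=robot.read_camera(n);W=cloud(c);hsv=cv2.cvtColor(c["color"],cv2.COLOR_RGB2HSV)
    m=(hsv[...,0]>105)&(hsv[...,0]<130)&(hsv[...,1]>150)&(W[...,2]>.11)&(W[...,2]<.2)&(W[...,0]<.75)
    L,k=nd.label(m)
    for i in range(1,k+1):
        q=W[L==i]
        if len(q)>8: zt=np.percentile(q[:,2],70);print(n,np.median(q[q[:,2]>zt-.006],0).round(4))
    # key face (bright, near the panel)
    b=(hsv[...,2]>110)&(abs(W[...,0]-.457)<.03)&(abs(W[...,1]+.087)<.03)&(W[...,2]>.066)&(W[...,2]<.09)
    if b.any():print("key",W[b].mean(0).round(4),W[b].min(0).round(4),W[b].max(0).round(4))
c=robot.read_camera("wrist");cv2.imwrite("pics/wrist4.png",c["color"][...,::-1])
```

```text
t 6.65 tip [ 0.4571 -0.0875  0.2026] open 0.00034226706994841424 F [-0.42 -0.7  -0.7 ]
[[-0.966 -0.039  0.257]
 [-0.038  0.999  0.01 ]
 [-0.257 -0.    -0.966]]
to go mm [ 32.4   0.5 121.4]
scene [ 0.5448 -0.0639  0.1408]
key [ 0.4645 -0.0873  0.0757] [ 0.4441 -0.1164  0.0666] [ 0.4868 -0.0571  0.086 ]
top [ 0.5958 -0.0197  0.1411]
top [0.594  0.0327 0.1417]
top [0.5654 0.5636 0.1923]
top [ 0.5433 -0.0725  0.1419]
top [ 0.5405 -0.0208  0.1418]
top [0.5401 0.0303 0.1417]
```

View pics/wrist4.png

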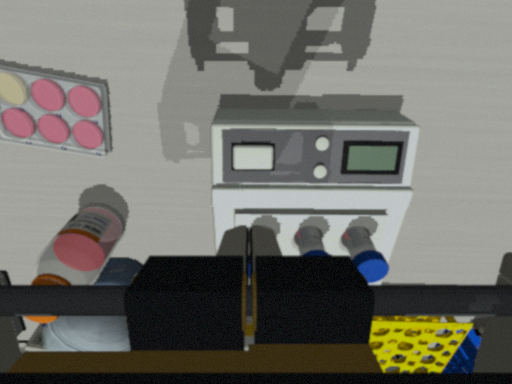

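All five cap tops now read 0.142 m. In the wrist view the key is at (253,157), lined up laterally with the fingers at x≈250. I approach along the key's normal.

Request:
drive_tool(moves=[0,16,0,10,0,0,0,0,16,0,20,0,0,0,0,0,0,25,0,0,0,0,0,0,25,0,0,0,0,0,0,20,0,0,0,0,0,0,8,0,0,0,0,0,0,0,0,0,0,0,0,0,0,0,0,0])

```text
t: 7.65
tool_pos: [0.4068, -0.0896, 0.2705]
orientation: [-0.057, 2.879, 0.007]
force: [-0.3, 0.1, 0.2]
opening: 0.0005
gripper_force: 0.0
```

Run:
```python
from h import *
rel((.457,-.087,.077))
for n in ("scene","wrist"):
    c=robot.read_camera(n);im=c["color"][...,::-1]
    if n=="scene":cv2.imwrite("pics/scene5.png",cv2.resize(im[140:260,210:330],None,fx=5,fy=5,interpolation=cv2.INTER_CUBIC))
```

```text
t 7.65 tip [ 0.455  -0.0877  0.0909] open 0.00046060940799773337 F [-0.25  0.14  0.19]
[[-0.965 -0.04   0.259]
 [-0.038  0.999  0.01 ]
 [-0.259 -0.    -0.966]]
to go mm [ 1.6  0.7 13.9]
```

View pics/scene5.png

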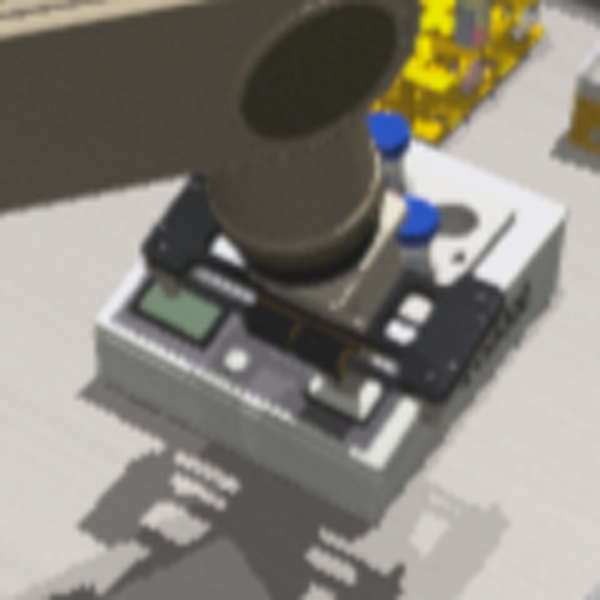

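The fingertips hover over the white key at (345,390), and the body is clear of the tubes. I press in small steps.

Request:
drive_tool(moves=[0,1,0.5,3,0,0,0,0,0,0,3,0,0,0,0,0,0,2,0,0,0,0,0,0,2,0,0,0,0,0,0,1,0,0,0,0,0,0,1,0,0,0,0,0,0,1,0,0,0,0,0,0,0,0,0,0])

```text
t: 8.55
tool_pos: [0.4089, -0.0889, 0.2569]
orientation: [-0.057, 2.879, 0.008]
force: [-0.4, 0.3, 1.8]
opening: 0.0002
gripper_force: 0.7
```

Request:
drive_tool(moves=[0,0,0,1,0,0,0,0,0,0,1,0,0,0,0,0,0,0,0,0,0])

```text
t: 8.85
tool_pos: [0.4095, -0.0889, 0.255]
orientation: [-0.057, 2.879, 0.007]
force: [-1.8, 0.5, 3.2]
opening: 0.0004
gripper_force: 1.7
```

```bash
python3 -c "
from h import *
rel((.457,-.087,.077))"
```

```text
t 8.85 tip [ 0.4576 -0.087   0.0754] open 0.00037591832978172465 F [-1.78  0.52  3.2 ]
[[-0.965 -0.039  0.259]
 [-0.038  0.999  0.01 ]
 [-0.259 -0.    -0.966]]
to go mm [ 0.1  0.1 -1.7]
```

Request:
drive_tool(moves=[0,0,0,1,0,0,0,0,0,0,1,0,0,0,0,0,0,0,0,0,0])

```text
t: 9.15
tool_pos: [0.41, -0.0889, 0.2534]
orientation: [-0.057, 2.88, 0.007]
force: [-6.2, 0.1, 9.2]
opening: 0.0006
gripper_force: 4.8
```

Request:
drive_tool(moves=[0,0,0,0.7,0,0,0,0,0,0,0,0,0,0])

```text
t: 9.35
tool_pos: [0.4101, -0.0889, 0.2533]
orientation: [-0.057, 2.88, 0.007]
force: [-12.0, 2.0, 16.4]
opening: 0.0006
gripper_force: 9.1
```

Request:
drive_tool(moves=[0,0,0,0.5,0,0,0,0,0,0,0,0,0,0])

```text
t: 9.55
tool_pos: [0.4103, -0.089, 0.2532]
orientation: [-0.058, 2.88, 0.007]
force: [-16.0, 2.7, 20.5]
opening: 0.0006
gripper_force: 12.2
```

The key is on its hard stop at about 26 N, so I withdraw along the normal.

Request:
drive_tool(moves=[0,0,0,-3,0,0,0,0,0,0,-5,0,0,0,0,0,0,-20,0,0,0,0,0,0,-40,0,0,0,0,0,0,-40,0,0,0,0,0,0,-30,0,0,0,0,0,0,0,0,0,0,0,0,0,0,0,0,0])

```text
t: 10.35
tool_pos: [0.3747, -0.0904, 0.3857]
orientation: [-0.057, 2.877, 0.006]
force: [-0.3, 0.5, 0.8]
opening: 0.0005
gripper_force: 0.0
```

Run:
```python
from h import *
rel((.457,-.087,.077))
c=robot.read_camera("wrist");cv2.imwrite("pics/wrist6.png",c["color"][...,::-1]);W=cloud(c)
for p in [(253,157),(253,145),(215,150)]: print(p,W[p[1],p[0]].round(4))
c=robot.read_camera("top");W=cloud(c);np.savez("top6.npz",**c)
for u,v in[(263,178),(264,179),(262,180)]:print(W[v,u].round(4))
```

```text
t 10.35 tip [ 0.4231 -0.0886  0.2061] open 0.00045715174107926267 F [-0.27  0.51  0.83]
[[-0.965 -0.039  0.26 ]
 [-0.038  0.999  0.009]
 [-0.261 -0.001 -0.965]]
to go mm [  0.9   0.4 133.5]
(253, 157) [ 0.4324 -0.0859  0.0609]
(253, 145) [ 0.4279 -0.0858  0.0381]
(215, 150) [ 0.4309 -0.1271  0.0493]
[ 0.5467 -0.0207  0.1404]
[ 0.5421 -0.0231  0.1467]
[ 0.5408 -0.0176  0.1418]
```

View pics/wrist6.png

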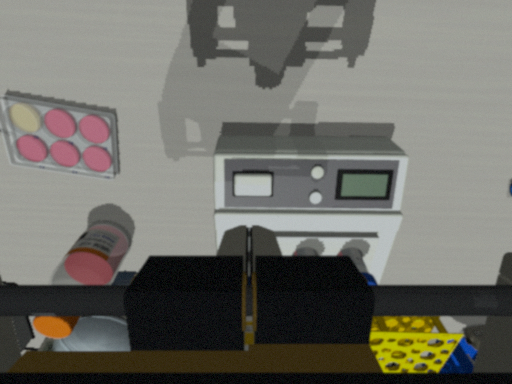

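The key at (253,184) is up again and clear, the plate and bottle are where they were, and the robot touches nothing. I hand in the job.

```bash
python3 -c "
from plant import robot
print(robot.close_job())"
```

```text
the job is handed in; nothing more can be done
None
```

The proud tube was pressed home to its hard stop, level with its neighbours at 142 mm, then the start key was pressed fully down and released, and the job was handed in at about 10 s; no verdict was returned.

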